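# Close-pack hexagonal coat hooks in the packing tray

## Robot

A 6-joint arm with a two-finger parallel gripper is mounted at the origin on the work surface. World frame = base frame: x ahead of the robot, y to its left, z up, the work surface at z = 0. Lengths are in m, angles in rad, forces in N, time in s.
With the tool pointing down it reaches from about 0.35 to 0.875 m from the base axis. Payload 15.5 kg.
Tool frame: the origin (TCP) lies on the centre line of the jaws, within the pads' length; the fingertips stand 25 mm ahead of it and the grasp point (between the pads) lies 6 mm ahead of it; z points along the fingers, x is the direction in which the jaws open and shut, and the axes are right-handed (so a half turn about z gives the same grasp; the last joint's range is limited). The gripper opens to 85 mm and grips with 20 to 120 N. Pads are 22 mm wide; open, the fingers measure 114 mm over their backs; the gripper's body (76 mm by 85 mm) begins 54 mm behind the grasp point. The pads swing forward as they close: fully open they stand 13 mm farther back than shut.
Start: joints at [1.206, 0.494, 1.345, -0, 1.302, -0.096], TCP at [0.166, 0.603, 0.256] pointing down, gripper open.
Joint ranges: [-2.91, 2.91], [-0.82, 2.16], [0.22, 2.67], [-1.22, 4.37], [0.12, 2.79], [-3.08, 3.08]. Speed limits (rad/s): [1.89, 1.89, 2.57, 3.01, 3.01, 3.01].

## Interface

Orientations are given as a unit quaternion [w, x, y, z].
In Python, from rig import robot gives the robot as it stands.
- The arm moves only by the tool drive_tool, never from a script. Its argument "deltas" is a list of rows, each a list of 2 entries, a list of its own where there are three numbers: the shift along the tool's x, y, z in mm, then the turn about the tool's z in rad. In form: [[[x, y, z], twist], ...]. A call has 1 to 8 rows; each row is the pose to reach, as a shift and turn from the pose commanded when the call began, along the tool's axes at that moment; what a row does not reach only later rows make up. A row lasts 1/10 s, in which the tool goes at most 50 mm and 8.59 degrees, less where a joint would pass 70% of its speed; a pose out of reach is approached as far as the arm can. A call with a gripper value outside its range is refused whole. "fingers" is the opening, from -1 (shut) to 1 (fully open), set as the call begins (left out, the last holds). The fingers move at their own pace and stop on an object; "squeeze" is the grip in N (left out, the last holds). Time passes only in rows, so rows that repeat a pose let the fingers close. It gives the time, the measured TCP pose, the force and the opening at its end, in the units of the state.
- robot.observe(): the state, without advancing time (a new reading comes with each control period).
- robot.grab_frame(name): name is "side" or "top" or "wrist"; returns the picture (400x640x3 uint8, red, green, blue); there is no depth.
- robot.camera_model(name): a dict with "vfov" (degrees; the focal length in pixels is half the picture's height over the tangent of half this angle, whatever the lens; pixels are square), "cx", "cy" (the principal point, pixels), "position" and "orientation" of the camera in the world; the wrist camera has in their place "T_tool_cam" (4x4, takes a point from camera to tool coordinates, whose origin is the TCP and whose axes are the tool frame's). Camera axes: x right, y down, z forward; pixel columns grow to the right and rows downward; lengths in m; the calibration is good to about 2 mm. A picture is of the moment at which its call begins: read the wrist's pose just before it. camera_model takes no time and is no camera call.
- robot.hand_in(): hands the job in, once; it reports no verdict.
Trained networks look in the newest picture that a camera, given by its name, has taken for a name from the list of things; names that differ only in an ending like _2 or _b are one class to them, and where a whole thing is asked for, a point or a joint stands for the part that bears it (a point fixed in the world has none). Each returns a list of dicts, best first, with "conf" (0 to 1); they miss things now and then, are a little off and sometimes report something else, mostly with a low value. They report only what shows in the picture. A call takes as long as a camera call. They do not tell look-alikes from the thing itself.
- robot.regions_of(name, camera): "mask" (400x640 bool, what is visible of it) and "location" ([column, row] in pixels, amid what is visible of it).
- robot.tip_of(name, camera): "location" ([column, row] in pixels: a listed point, or the origin of a listed thing).
The state is a dict: "time": time; "joint_pos": joint angles; "qd": joint speeds; "joint_torque": joint torques, N m; "position": TCP position; "tcp_rot": TCP orientation; "contact_force": force on the tool from outside, world axes, zero at the start; "moment": the same for the moment, N m; "opening": finger opening in m.
Only numpy, scipy, OpenCV 4.12 (cv2) and the standard library are available. Lean on these libraries where they do the work, as an engineer would, in place of code of your own. Each camera call takes 0.05 s, during which the arm holds its last target.

## Task

Close-pack the five coat hooks in the green-walled tray, dowels up and bases flat on its floor: bring the two loose hooks over and nest them in the two notches in front of the row of three, so that all five hexagonal bases have their flat faces touching. The row of three must be closed up between the left-hand end wall and the keeper bar, with the bar slid up snug so that it holds them; leave the jar, sanding block and loose board where they are.

Things in the scene. Friction and masses are not known exactly. Their poses are not given: they have to be found in the camera images.
- tray: fixed shallow packing tray, grey floor and green walls. Origin: centre of the underside. Inside 150 mm along its x, 245 along its y; floor 6 thick, walls 8 thick, wall tops 18 above the underside (12 above the floor). +x is the back wall (far from the robot), +y the left-hand end wall; the keeper bar is at the -y end.
- keeper (a joint): position of the aluminium keeper bar, m: it slides 0 to 0.065 towards the tray's +y (left-hand) end; 0 is fully open, its face then 104.5 mm to the -y side of the tray's centre. Stays where left; about 4 N to move it.
- keeper_knob (a point): grip point: middle of the round red cap of the keeper bar's upright knob, on its axis, 77.5 mm above the table. Cap 26 diameter, 22 high (66.5 to 88.5 mm above the table), on a black round stem 20 diameter. Stem stands on the middle of the bar (130 long along the tray's x, 16 thick along y, top 26.5 above the table).
- keeper_face (a point): middle of the keeper bar's flat face that meets the hooks, 15.5 mm above the table; its y points to the tray's +y, square to the face.
- hook_a_mid (a point): coat hook: pale hexagonal base, 60 mm across flats, 18 thick, upright round darker dowel, 20 diameter, in its middle, 80 high over all, about 60 g. Point: on the dowel's axis, 40 above the underside. z up, x to a corner of the hexagon, y square to a flat (looks alike every 60 degrees). Already in the tray, left-hand (+y) end of the back row of three, points within 2 mm of the back wall.
- hook_b_mid (a point): coat hook: pale hexagonal base, 60 mm across flats, 18 thick, upright round darker dowel, 20 diameter, in its middle, 80 high over all, about 60 g. Point: on the dowel's axis, 40 above the underside. z up, x to a corner of the hexagon, y square to a flat (looks alike every 60 degrees). Already in the tray, middle of the back row, gaps of up to 10 mm to its neighbours.
- hook_c_mid (a point): coat hook: pale hexagonal base, 60 mm across flats, 18 thick, upright round darker dowel, 20 diameter, in its middle, 80 high over all, about 60 g. Point: on the dowel's axis, 40 above the underside. z up, x to a corner of the hexagon, y square to a flat (looks alike every 60 degrees). Already in the tray, right-hand (-y, keeper) end of the back row.
- hook_d_mid (a point): coat hook: pale hexagonal base, 60 mm across flats, 18 thick, upright round darker dowel, 20 diameter, in its middle, 80 high over all, about 60 g. Point: on the dowel's axis, 40 above the underside. z up, x to a corner of the hexagon, y square to a flat (looks alike every 60 degrees). Standing loose on the bench; d and e are alike and either may take either notch.
- hook_e_mid (a point): coat hook: pale hexagonal base, 60 mm across flats, 18 thick, upright round darker dowel, 20 diameter, in its middle, 80 high over all, about 60 g. Point: on the dowel's axis, 40 above the underside. z up, x to a corner of the hexagon, y square to a flat (looks alike every 60 degrees). Standing loose on the bench; d and e are alike and either may take either notch.
- screw_jar_mid (a point): bystander: clear screw jar with steel lid, 64 diameter, 75 high; point half-way up.
- sanding_block_mid (a point): bystander: cork sanding block 110 x 65 x 32 high; point half-way up.
- board_mid (a point): bystander: round-edged pine board 200 x 150 x 18 lying flat; point at its centre.
Things that resemble listed ones, but are neither listed nor needed, are in the scene too. Leave any pink or red look-alike of the part that bears hook_b_mid alone. What is shaped like the part that bears hook_d_mid but black is not meant.

How it is judged:
By the outcome, as a careful person would: the job done as asked, in the order asked, and still so for the second after the job is handed in, with the robot touching nothing.
It also fails if it takes over 67 s, if anything falls off the work surface, if the arm or the gripper's body presses on something with over 40 N, if the wrist force passes 120 N, or if a joint passes its speed limit or range.

## Working session

There is one attempt and no reset: what is moved stays moved. The work goes in short steps, Python scripts to look and compute and a tool call to move; the robot and the scene stay as the last step left them, time stands still between calls to the robot, and variables do not carry over. Pictures are saved under pics/ and viewed, and the job is handed in when it is done.

Besides the shell and the picture viewer there is one more tool, called after "Request:" by a JSON object that holds its "method" and its "body". drive_tool: Moves the arm, as the interface text tells. Its arguments: {"type":"object","properties":{"deltas":{"type":"array"},"fingers":{"type":"number"},"squeeze":{"type":"number"}},"required":["deltas"]}

```bash
ls -la; mkdir -p pics; python3 - <<'E'
from rig import robot
import cv2
s=robot.observe(); print(s)
for n in ("side","top","wrist"):
    im=robot.grab_frame(n); cv2.imwrite(f"pics/{n}0.png",im[:,:,::-1]); print(n,robot.camera_model(n))
print(robot.observe()["time"])
E
```

```text
total 12
drwxr-xr-x  3 agent agent 4096 Dec  6 20:17 .
drwxr-xr-x 23 root  root  4096 Dec  6 20:17 ..
drwxr-xr-x  2 agent agent 4096 Dec  6 20:17 pics
{'time': 0.0, 'joint_pos': array([ 1.20651986e+00,  4.94204810e-01,  1.34615183e+00, -5.00934419e-05,
        1.30251435e+00, -9.55183187e-02]), 'qd': array([-0.00075941,  0.00182456,  0.00092912, -0.00085485,  0.00182372,
       -0.00101272]), 'joint_torque': array([ 9.06559417e-04, -8.82166815e+01, -3.83865917e+01, -2.09409927e-04,
        1.00662510e-02,  4.52574068e-05]), 'position': array([0.16585754, 0.60223222, 0.25567978]), 'tcp_rot': array([ 3.57592338e-04,  7.95462450e-01,  6.06002542e-01, -5.30325214e-04]), 'contact_force': array([0.91174107, 0.73658075, 0.19689922]), 'moment': array([-0.03050675, -0.01056288, -0.00037385]), 'opening': 0.08534473993703814}
side {'vfov': 49.77226982572884, 'cx': 321.3712282691603, 'cy': 205.16062052041846, 'position': array([0.47678199, 0.89506689, 0.78320044]), 'orientation': array([ 0.03707453, -0.05438925,  0.90468342, -0.42096936])}
top {'vfov': 55.335341464546744, 'cx': 318.77955929796906, 'cy': 193.47353508350423, 'position': array([0.49530994, 0.04402929, 1.22163006]), 'orientation': array([ 0.03447215, -0.70087205,  0.71147754, -0.0372795 ])}
wrist {'vfov': 64.75503598937466, 'cx': 320.3520145358263, 'cy': 197.49381305729838, 'T_tool_cam': array([[ 9.99999485e-01, -3.51219955e-04,  9.52201164e-04,
         1.78096361e-03],
       [ 8.71074182e-05,  9.64451852e-01,  2.64258617e-01,
        -6.59409982e-02],
       [-1.01116508e-03, -2.64258398e-01,  9.64451386e-01,
        -1.17299911e-01],
       [ 0.00000000e+00,  0.00000000e+00,  0.00000000e+00,
         1.00000000e+00]])}
0.15
```

View pics/top0.png

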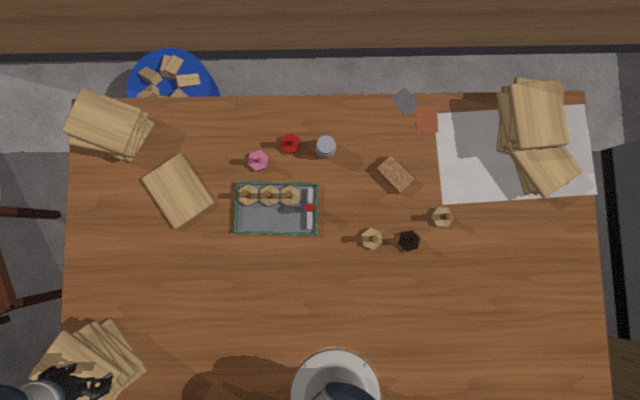

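View pics/side0.png

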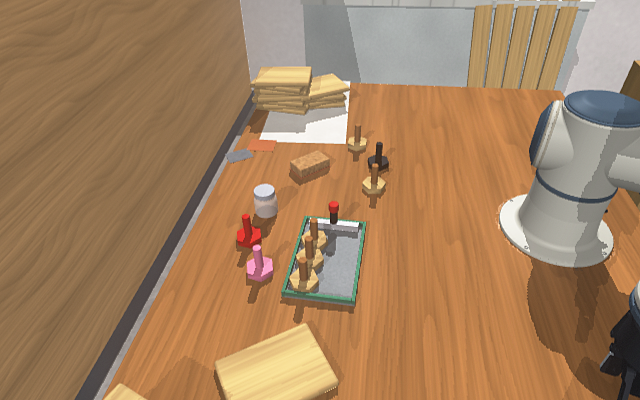

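View pics/wrist0.png

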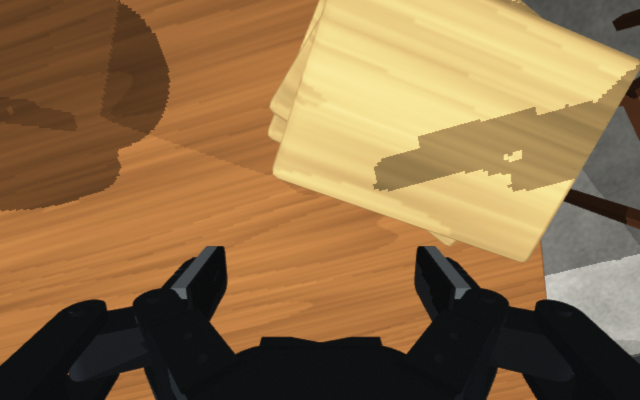

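The top view shows the tray around (276,208) with three pale hooks at (248/269/290,195) and the red keeper knob at (309,208). Three hooks stand loose. Pale ones are at (372,238) and (442,216), and the black one at (409,240) is excluded. The pink one at (258,160) and the red one at (290,143) are also to be left alone. I choose the two pale ones.

```bash
cat > h.py <<'E'
from rig import robot
import numpy as np, cv2
from scipy.spatial.transform import Rotation as R
def Rq(q): return R.from_quat([q[1],q[2],q[3],q[0]]).as_matrix()
def cam(n,s=None):
    m=robot.camera_model(n); f=200/np.tan(np.radians(m["vfov"]/2))
    K=np.array([[f,0,m["cx"]],[0,f,m["cy"]],[0,0,1]])
    if "position" in m: return K,Rq(m["orientation"]),np.array(m["position"])
    s=s or robot.observe(); T=m["T_tool_cam"]; Rt=Rq(s["tcp_rot"])
    return K,Rt@T[:3,:3],Rt@T[:3,3]+s["position"]
def w(px,z,C):
    K,Rc,p=C; d=Rc@np.linalg.inv(K)@np.array([px[0],px[1],1.]); return p+d*(z-p[2])/d[2]
def pix(P,C):
    K,Rc,p=C; q=K@(Rc.T@(np.asarray(P)-p)); return q[:2]/q[2]
def snap(n,name):
    s=robot.observe(); im=robot.grab_frame(n); cv2.imwrite(f"pics/{name}.png",im[:,:,::-1]); return im,cam(n,s),s
E
python3 - <<'E'
from h import *
im,C,s=snap("top","top1")
for n,z in (("hook_d_mid",.04),("hook_b_mid",.046),("keeper_knob",.0775),("keeper_face",.0155),("tray",0),("screw_jar_mid",.0375)):
    for r in robot.tip_of(n,"top"): print(n,round(r["conf"],2),np.round(r["location"],1),np.round(w(r["location"],z,C),3))
c=im[120:270,210:470]; cv2.imwrite("pics/crop1.png",cv2.resize(c,None,fx=3,fy=3,interpolation=cv2.INTER_CUBIC)[:,:,::-1])
print(s["time"])
E
```

```text
hook_d_mid 0.86 [409.5 242.2] [ 0.461 -0.238  0.04 ]
hook_d_mid 0.6 [374.  238.2] [ 0.475 -0.129  0.04 ]
hook_b_mid 0.72 [288.9 144.4] [0.771 0.13  0.046]
hook_b_mid 0.56 [261.  158.1] [0.729 0.217 0.046]
hook_b_mid 0.54 [267.2 193.1] [0.619 0.198 0.046]
keeper_knob 0.72 [308.9 209.5] [0.564 0.069 0.077]
keeper_face 0.54 [304.  205.1] [0.582 0.086 0.016]
tray 0.6 [280.  210.2] [0.568 0.163 0.   ]
screw_jar_mid 0.54 [324.3 143.3] [0.775 0.019 0.038]
screw_jar_mid 0.26 [287.1 193.1] [0.619 0.137 0.038]
0.15
```

View pics/crop1.png

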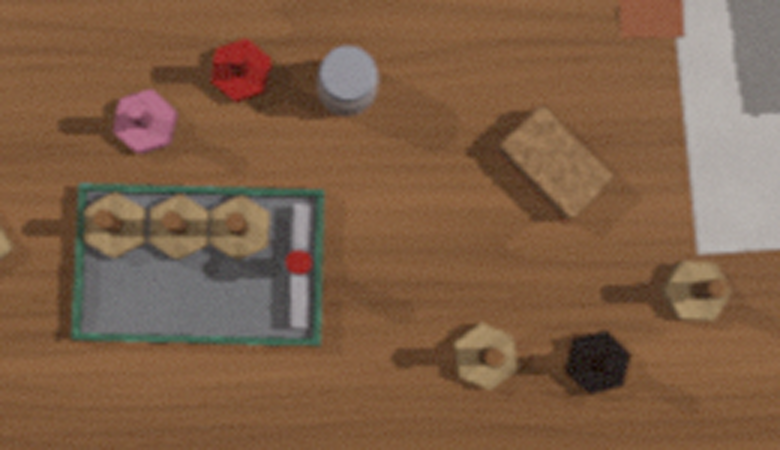

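Request:
{"method": "drive_tool", "body": {"deltas": [[[-325,472,0],-0.268],[[-325,472,0],-0.268],[[-325,472,0],-0.268],[[-325,472,0],-0.268],[[-325,472,0],-0.268],[[-325,472,0],-0.268],[[-325,472,0],-0.268],[[-325,472,0],-0.268]]}}

```text
time: 1.3
position: [0.4227, 0.2968, 0.2565]
tcp_rot: [0.0, 0.707, 0.707, 0.0]
contact_force: [0.8, 0.4, -0.4]
opening: 0.0857
```

Request:
{"method": "drive_tool", "body": {"deltas": [[[-130,108,0],0],[[-130,108,0],0],[[-130,108,0],0],[[-130,108,0],0],[[-130,108,0],0],[[-130,108,0],0]]}}

```text
time: 1.9
position: [0.5293, 0.1684, 0.2562]
tcp_rot: [-0.0, 0.708, 0.707, -0.0]
contact_force: [-0.3, 0.0, -1.1]
opening: 0.0854
```

```bash
python3 - <<'E'
from h import *
im,C,s=snap("wrist","w1"); print(s["time"],s["position"],s["tcp_rot"])
for n,z in (("hook_b_mid",.046),("keeper_knob",.0775),("keeper_face",.0155),("tray",0)):
    for r in robot.tip_of(n,"wrist"): print(n,round(r["conf"],2),np.round(r["location"],1),np.round(w(r["location"],z,C),4))
E
```

```text
1.9 [0.52932717 0.16838538 0.2561818 ] [-1.83656263e-04  7.07706288e-01  7.06506738e-01 -7.19034655e-05]
hook_b_mid 0.95 [344.  252.4] [0.618  0.1968 0.046 ]
hook_b_mid 0.64 [374.2 333.6] [0.726  0.2356 0.046 ]
keeper_knob 0.64 [219.2 225.1] [0.5733 0.0693 0.0775]
tray 0.72 [401.  255.3] [0.6439 0.2743 0.    ]
tray 0.62 [325.4 207.7] [0.5793 0.1764 0.    ]
tray 0.61 [289.5 247.6] [0.6328 0.1305 0.    ]
```

View pics/w1.png

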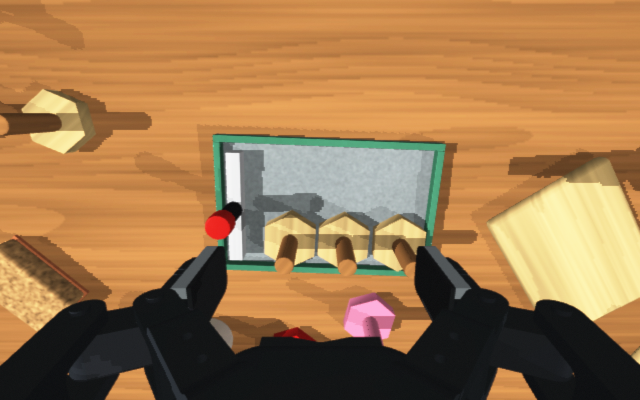

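The wrist view shows the tray upside down (up is -x, right is +y). The knob is at (220,224), the hooks at (290/345/400,240), the near corners at (215,136) and (443,144), and a pale loose hook at (58,120). Next I fit the tray outline and the hexagon tops.

```bash
python3 - <<'E'
from h import *
im=cv2.imread("pics/w1.png"); 
c=im[125:285,190:460]; cv2.imwrite("pics/crop2.png",cv2.resize(c,None,fx=2.9,fy=2.9,interpolation=cv2.INTER_CUBIC))
b,g,r=[im[:,:,i].astype(int) for i in range(3)]
m=((g>r+25)&(g>b+5)).astype(np.uint8); ys,xs=np.nonzero(m); print(len(xs))
cv2.imwrite("pics/mask2.png",m[125:285,190:460]*255)
C=cam("wrist")
P=np.array([w((x,y),.018,C)[:2] for x,y in zip(xs,ys)])
from scipy.optimize import minimize
# fit: frame of outer 166x261, inner 150x245
def f(v):
    a=v[2]; d=P-v[:2]; x=d[:,0]*np.cos(a)+d[:,1]*np.sin(a); y=-d[:,0]*np.sin(a)+d[:,1]*np.cos(a)
    s=np.maximum(np.abs(x)-79,np.abs(y)-0) if 0 else np.minimum(np.abs(np.abs(x)-.079),np.abs(np.abs(y)-.1265))
    o=np.maximum(np.maximum(np.abs(x)-.083,np.abs(y)-.1305),0)
    return np.mean(np.minimum(s,.01))+5*o.mean()
best=min((minimize(f,[.57+dx,.165,a],method="Nelder-Mead",options=dict(xatol=1e-5,fatol=1e-8,initial_simplex=None)) for dx in(-.01,0,.01) for a in(-.05,0,.05)),key=lambda q:q.fun)
print(best.x,best.fun)
# outer corners px
v=best.x
for sx in(-1,1):
  for sy in(-1,1):
    p=v[:2]+R.from_euler('z',v[2]).as_matrix()[:2,:2]@[sx*.083,sy*.1305]; print(sx,sy,pix([*p,.018],C))
E
```

```text
4422
[ 0.57551605  0.17709646 -0.04121414] 0.002648352862105302
-1 -1 [211.08256135 133.17708289]
-1 1 [445.52281942 143.07664118]
1 -1 [217.72540294 268.71793941]
1 1 [426.15718418 276.44976401]
```

View pics/crop2.png

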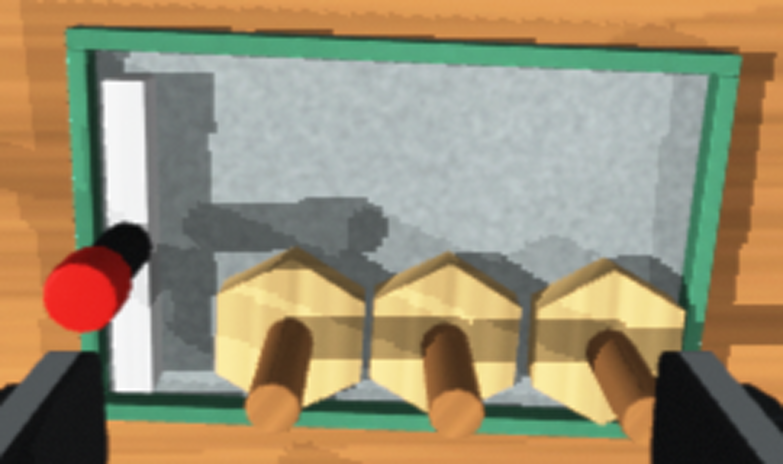

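Request:
{"method": "drive_tool", "body": {"deltas": [[[-101,43,110],0.149],[[-101,43,110],0.298],[[-101,43,110],0.447],[[-101,43,110],0.596],[[-101,43,110],0.745],[[-101,43,110],0.894],[[-101,43,110],1.043],[[-101,43,110],1.192]]}}

```text
time: 2.95
position: [0.5723, 0.068, 0.1464]
tcp_rot: [-0.0, 0.983, 0.185, 0.0]
contact_force: [-0.1, 0.0, 0.4]
opening: 0.0857
```

Request:
{"method": "drive_tool", "body": {"deltas": [[[0,0,0],0.149],[[0,0,0],0.298],[[0,0,0],0.42],[[0,0,0],0.42]]}}

```text
time: 3.35
position: [0.5723, 0.068, 0.1464]
tcp_rot: [-0.0, 1.0, -0.022, 0.0]
contact_force: [0.1, 0.2, 1.2]
opening: 0.0852
```

```bash
python3 - <<'E'
from h import *
im,C,s=snap("wrist","w2"); print(s["time"],s["position"],s["tcp_rot"])
for n,z in (("hook_b_mid",.046),("keeper_knob",.0775),):
    for r in robot.tip_of(n,"wrist"): print(n,round(r["conf"],2),np.round(r["location"],1),np.round(w(r["location"],z,C),4))
E
```

```text
3.35 [0.57227943 0.06801535 0.14639567] [-1.80725058e-05  9.99764651e-01 -2.16942655e-02  4.45501320e-05]
hook_b_mid 0.93 [381.2   3.7] [0.6166 0.1982 0.046 ]
hook_b_mid 0.78 [624.1 105. ] [0.7778 0.1316 0.046 ]
hook_b_mid 0.32 [564.6 257.9] [0.7562 0.0216 0.046 ]
keeper_knob 0.74 [318.9 222.1] [0.5728 0.0696 0.0775]
```

View pics/w2.png

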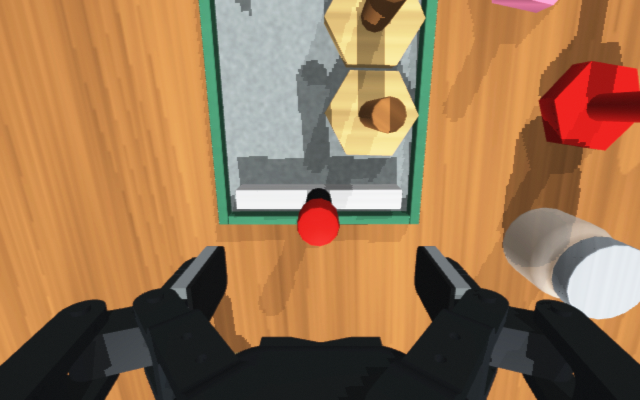

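The knob is centred between the jaws at (319,222), so I descend onto it and grip.

Request:
{"method": "drive_tool", "body": {"deltas": [[[0,-1,40],0],[[0,-1,62],0],[[0,-1,62],0]]}}

```text
time: 3.8
position: [0.5708, 0.0685, 0.0819]
tcp_rot: [0.0, 1.0, -0.02, -0.002]
contact_force: [-0.8, 0.2, 0.7]
opening: 0.0855
```

Request:
{"method": "drive_tool", "body": {"deltas": [[[0,0,0],0],[[0,0,0],0],[[0,0,0],0],[[0,0,0],0],[[0,0,0],0],[[0,0,0],0]], "fingers": -1, "squeeze": 50}}

```text
time: 4.4
position: [0.571, 0.0685, 0.085]
tcp_rot: [0.0, 1.0, -0.021, -0.001]
contact_force: [-12.3, 0.1, 15.1]
opening: 0.0243
```

Request:
{"method": "drive_tool", "body": {"deltas": [[[-1,-4,0],0],[[-1,-8,0],0],[[-1,-12,0],0],[[-1,-16,0],0],[[-1,-20,0],0],[[-1,-24,0],0],[[-1,-28,0],0],[[-1,-28,0],0]]}}

```text
time: 5.2
position: [0.5721, 0.0967, 0.0851]
tcp_rot: [0.0, 1.0, -0.021, -0.0]
contact_force: [-6.2, 1.7, 11.0]
opening: 0.0245
```

```bash
python3 - <<'E'
from h import *
im,C,s=snap("wrist","w3"); print(s["time"],s["position"],s["tcp_rot"],s["contact_force"],s["moment"])
E
```

```text
5.2 [0.5720594  0.09669728 0.0850668 ] [ 3.02329184e-05  9.99784394e-01 -2.07626189e-02 -2.80846880e-04] [-6.16806135  1.6635657  10.99411043] [0.26126058 0.90364564 0.01792154]
```

View pics/w3.png

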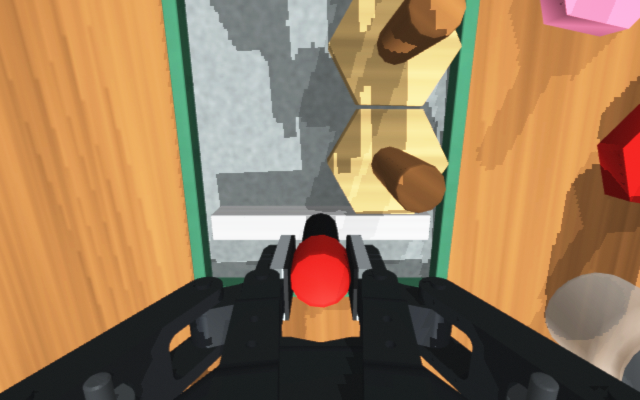

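The bar's face (row ~212) is about to meet hook c's flat. I continue slowly and watch the force.

Request:
{"method": "drive_tool", "body": {"deltas": [[[0,-2,0],0],[[0,-4,0],0],[[0,-6,0],0],[[0,-7,0],0],[[0,-8,0],0],[[0,-9,0],0],[[0,-10,0],0],[[0,-10,0],0]]}}

```text
time: 6.05
position: [0.5725, 0.1062, 0.0851]
tcp_rot: [0.0, 1.0, -0.021, -0.0]
contact_force: [-6.6, -3.0, 10.5]
opening: 0.0245
```

Request:
{"method": "drive_tool", "body": {"deltas": [[[0,-1,0],0],[[0,-2,0],0],[[0,-3,0],0],[[0,-3,0],0]]}}

```text
time: 6.45
position: [0.5726, 0.1091, 0.0851]
tcp_rot: [0.0, 1.0, -0.021, -0.0]
contact_force: [-7.2, -2.3, 10.5]
opening: 0.0245
```

Request:
{"method": "drive_tool", "body": {"deltas": [[[0,-1,0],0],[[0,-2,0],0],[[0,-3,0],0]]}}

```text
time: 6.75
position: [0.5726, 0.11, 0.0851]
tcp_rot: [0.002, 1.0, -0.021, -0.001]
contact_force: [-7.9, -34.3, 13.7]
opening: 0.0246
```

```bash
python3 - <<'E'
from h import *
im,C,s=snap("wrist","w4"); print(s["time"],s["position"],s["contact_force"],s["moment"])
im,C,s=snap("side","s4"); c=im[200:320,270:390]; cv2.imwrite("pics/s4c.png",cv2.resize(c,None,fx=5,fy=5,interpolation=cv2.INTER_CUBIC)[:,:,::-1])
E
```

```text
6.75 [0.57258479 0.10999266 0.08505177] [ -7.87308179 -34.30321205  13.73173238] [-5.42033899  0.87417144 -0.03013327]
```

View pics/w4.png

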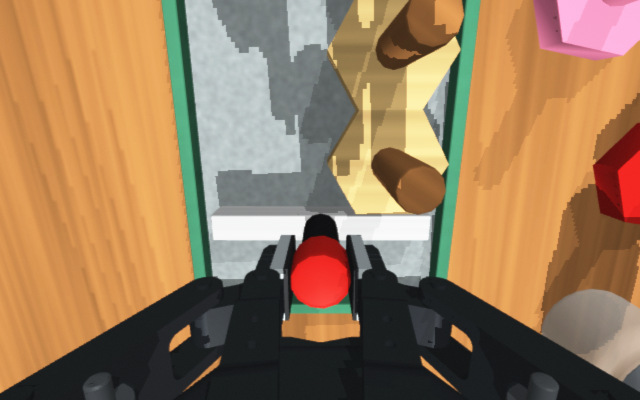

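View pics/s4c.png

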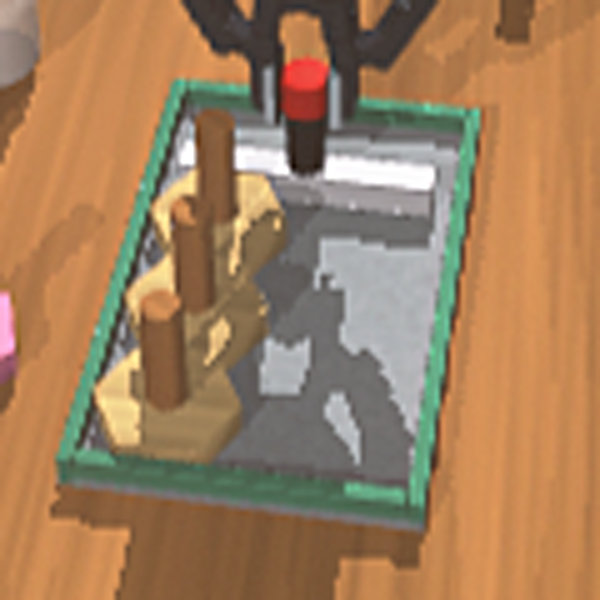

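The row closed up: the force jumped to 34 N and the gaps between bases are gone in both views. I relax, open and lift.

Request:
{"method": "drive_tool", "body": {"deltas": [[[0,1,0],0],[[0,2,0],0],[[0,2,0],0]]}}

```text
time: 7.15
position: [0.5726, 0.1095, 0.085]
tcp_rot: [0.001, 1.0, -0.021, -0.0]
contact_force: [-7.7, -9.9, 11.3]
opening: 0.0245
```

Request:
{"method": "drive_tool", "body": {"deltas": [[[0,0,0],0],[[0,0,0],0],[[0,0,0],0],[[0,0,-30],0],[[0,0,-60],0],[[0,0,-110],0],[[0,0,-150],0],[[0,0,-150],0]], "fingers": 1}}

```text
time: 7.95
position: [0.5757, 0.1108, 0.2399]
tcp_rot: [-0.001, 1.0, -0.021, 0.004]
contact_force: [-0.1, 0.3, -0.6]
opening: 0.0856
```

Request:
{"method": "drive_tool", "body": {"deltas": [[[-91,215,20],0],[[-91,215,20],0],[[-91,215,20],0],[[-91,215,20],0],[[-91,215,20],0],[[-91,215,20],0],[[-91,215,20],0]]}}

```text
time: 8.65
position: [0.4731, -0.1009, 0.2141]
tcp_rot: [-0.0, 1.0, -0.022, -0.0]
contact_force: [-0.5, 0.7, -0.1]
opening: 0.085
```

```bash
python3 - <<'E'
from h import *
im,C,s=snap("wrist","w5"); print(s["time"],s["position"],s["tcp_rot"],s["qd"])
for n,z in (("hook_d_mid",.04),):
    for r in robot.tip_of(n,"wrist"): print(n,round(r["conf"],2),np.round(r["location"],1),np.round(w(r["location"],z,C),4))
E
```

```text
8.65 [ 0.47312834 -0.10094919  0.21410566] [-1.47841232e-04  9.99760585e-01 -2.18801663e-02 -9.42826765e-05] [ 0.03509668  0.00267767 -0.01146387  0.00348502  0.00431851  0.00763142]
hook_d_mid 0.64 [318.7 209.3] [ 0.4718 -0.1239  0.04  ]
hook_d_mid 0.61 [315.7 316.4] [ 0.4632 -0.2433  0.04  ]
```

View pics/w5.png

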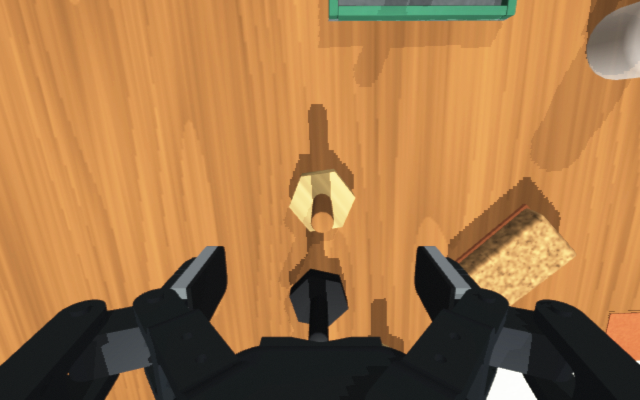

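Pale hook d is at (321,202), with the black look-alike clearly separate at (318,297). Next I fit d's silhouette.

```bash
cat >> h.py <<'E'
from scipy.optimize import minimize
SS=4
def poly_mask(pts,shape):
    m=np.zeros((shape[0]*SS,shape[1]*SS),np.uint8)
    h=cv2.convexHull((np.array(pts)*SS+SS/2-.5).astype(np.float32)).astype(np.int32)
    cv2.fillConvexPoly(m,h,1); return m
def hexpts(x,y,t,z): return [[x+.03464*np.cos(t+k*np.pi/3),y+.03464*np.sin(t+k*np.pi/3),z] for k in range(6)]
def circ(x,y,z): return [[x+.01*np.cos(a),y+.01*np.sin(a),z] for a in np.arange(0,6.28,.3)]
def fit_hook(mask,C,x,y,z0=0,ts=np.arange(0,1.04,.13)):
    ys,xs=np.nonzero(mask); r0,r1=max(ys.min()-15,0),ys.max()+15; c0,c1=max(xs.min()-15,0),xs.max()+15
    M=cv2.resize(mask[r0:r1,c0:c1].astype(np.uint8),None,fx=SS,fy=SS,interpolation=cv2.INTER_NEAREST)
    sh=mask[r0:r1,c0:c1].shape; off=np.array([c0,r0])
    def f(v):
        q=lambda P:[pix(p,C)-off for p in P]
        a=poly_mask(q(hexpts(*v,z0)+hexpts(*v,z0+.018)),sh)
        b=poly_mask(q(circ(v[0],v[1],z0+.018)+circ(v[0],v[1],z0+.08)),sh)
        m=a|b; return 1-(m&M).sum()/(m|M).sum()
    best=None
    for t in ts:
        o=minimize(f,[x,y,t],method="Nelder-Mead",options=dict(initial_simplex=np.array([[x,y,t],[x+.006,y,t],[x,y+.006,t],[x,y,t+.1]]),xatol=1e-4,fatol=1e-4))
        if best is None or o.fun<best.fun: best=o
    return best.x,best.fun
E
python3 - <<'E'
from h import *
C=cam("wrist")
for n in ("hook_d_mid",):
  for r in robot.regions_of(n,"wrist"):
    m=r["mask"]; print(r["conf"],np.round(r["location"]),m.sum())
    if abs(r["location"][1]-205)<30:
        v,e=fit_hook(m,C,.472,-.124); print(np.round(v,4),e)
        im=cv2.imread("pics/w5.png"); 
        for z in(0,.018):
            cv2.polylines(im,[np.array([pix(p,C) for p in hexpts(*v,z)]).round().astype(int)],True,(0,0,255) if z else (255,0,0),1)
        q=pix([v[0],v[1],.08],C); cv2.circle(im,tuple(q.round().astype(int)),2,(0,255,0),-1)
        cv2.imwrite("pics/fit5.png",cv2.resize(im[130:270,250:390],None,fx=4,fy=4))
print(robot.observe()["time"])
E
```

```text
0.84 [320. 198.] 2961
[ 0.4756 -0.1218  1.1378] 0.02894910228957337
0.64 [321. 302.] 2801
8.8
```

View pics/fit5.png

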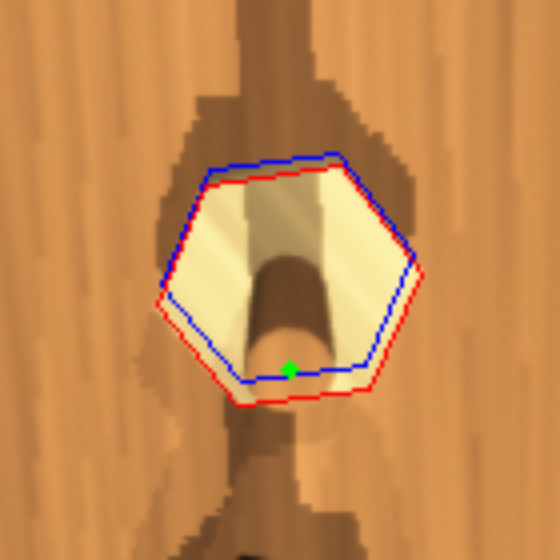

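Request:
{"method": "drive_tool", "body": {"deltas": [[[3.4,21,40],-0.134],[[3.4,21,70],-0.134],[[3.4,21,70],-0.134]]}}

```text
time: 9.1
position: [0.4745, -0.1204, 0.1415]
tcp_rot: [-0.001, 0.999, 0.046, -0.002]
contact_force: [-0.2, -0.3, 0.8]
opening: 0.085
```

Request:
{"method": "drive_tool", "body": {"deltas": [[[0,0,0],0]]}}

```text
time: 9.2
position: [0.476, -0.1209, 0.1446]
tcp_rot: [-0.0, 0.999, 0.046, -0.0]
contact_force: [0.3, 0.4, 0.1]
opening: 0.0854
```

Request:
{"method": "drive_tool", "body": {"deltas": [[[0,1,40],0],[[0,1,80],0],[[0,1,80],0]]}}

```text
time: 9.5
position: [0.475, -0.1217, 0.0625]
tcp_rot: [-0.001, 0.999, 0.046, -0.002]
contact_force: [0.5, -0.2, 0.7]
opening: 0.0854
```

Request:
{"method": "drive_tool", "body": {"deltas": [[[0,0,0],0],[[0,0,0],0],[[0,0,0],0],[[0,0,0],0],[[0,0,0],0],[[0,0,0],0]], "fingers": -1, "squeeze": 30}}

```text
time: 10.1
position: [0.4764, -0.1229, 0.0653]
tcp_rot: [0.0, 0.999, 0.046, 0.001]
contact_force: [-2.3, 0.9, 16.3]
opening: 0.0191
```

Request:
{"method": "drive_tool", "body": {"deltas": [[[0,0,-30],0],[[0,0,-60],0],[[0,0,-80],0],[[0,0,-80],0]]}}

```text
time: 10.5
position: [0.4771, -0.1232, 0.1469]
tcp_rot: [0.001, 0.999, 0.046, 0.002]
contact_force: [-0.4, 0.6, -1.5]
opening: 0.0194
```

```bash
python3 - <<'E'
from h import *
im,C,s=snap("wrist","w6"); print(s["time"],s["position"],s["tcp_rot"],s["opening"])
E
```

```text
10.5 [ 0.47707457 -0.12316306  0.1468849 ] [9.30217486e-04 9.98939676e-01 4.59823392e-02 2.06969650e-03] 0.019356871428280045
```

View pics/w6.png

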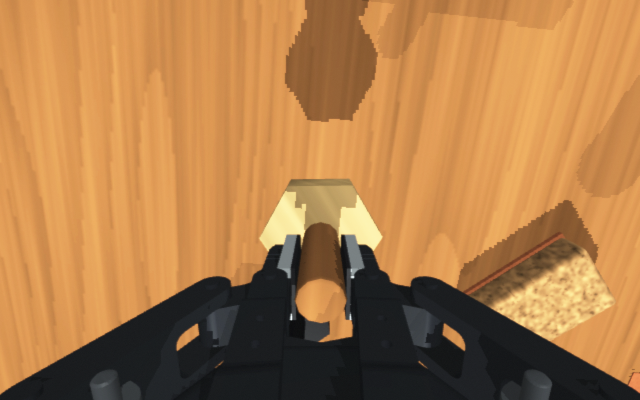

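Hook d is held square in the jaws, with the dowel at (319,302) and the base corners left and right. I carry it high over to in front of the left-hand notch.

Request:
{"method": "drive_tool", "body": {"deltas": [[[0,0,-43],0],[[111,-353,-43],0.133],[[111,-353,-43],0.133],[[111,-353,-43],0.133],[[111,-353,-43],0.133],[[111,-353,-43],0.133],[[111,-353,-43],0.133],[[111,-353,-43],0.133]]}}

```text
time: 11.35
position: [0.5483, 0.2164, 0.186]
tcp_rot: [0.0, 1.0, -0.02, -0.001]
contact_force: [0.7, -1.1, -0.6]
opening: 0.0195
```

Request:
{"method": "drive_tool", "body": {"deltas": [[[0,0,0],0],[[0,0,0],0]]}}

```text
time: 11.55
position: [0.548, 0.2153, 0.1858]
tcp_rot: [0.0, 1.0, -0.019, -0.001]
contact_force: [0.1, -0.4, -0.2]
opening: 0.0191
```

Request:
{"method": "drive_tool", "body": {"deltas": [[[6.4,-24,0],0.002],[[6.4,-24,0],0.002],[[6.4,-24,0],0.002]]}}

```text
time: 11.85
position: [0.5557, 0.237, 0.1866]
tcp_rot: [0.0, 1.0, -0.022, -0.001]
contact_force: [-0.3, -0.2, -1.7]
opening: 0.0192
```

```bash
python3 - <<'E'
from h import *
im,C,s=snap("wrist","w7"); print(s["time"],s["position"],s["tcp_rot"],s["opening"])
c=np.array([.5753,.1755]);a=-.0413;Rm=R.from_euler('z',a).as_matrix()[:2,:2]
im=im[:,:,::-1].copy()
def dr(P,col,cl=True): cv2.polylines(im,[np.array([pix(p,C) for p in P]).round().astype(int)],cl,col,1)
dr([[*(c+Rm@[sx*.083,sy*.1305]),.018] for sx,sy in((-1,-1),(1,-1),(1,1),(-1,1))],(0,0,255))
for y in(.0925,.0325,-.0275): 
    p=c+Rm@[.0394,y]; dr(hexpts(*p,a,.024),(255,0,0))
cv2.imwrite("pics/w7o.png",im)
E
```

```text
11.85 [0.55570471 0.2370158  0.18658599] [ 3.31943392e-04  9.99763784e-01 -2.17230797e-02 -6.11488622e-04] 0.019204248185156935
```

View pics/w7o.png

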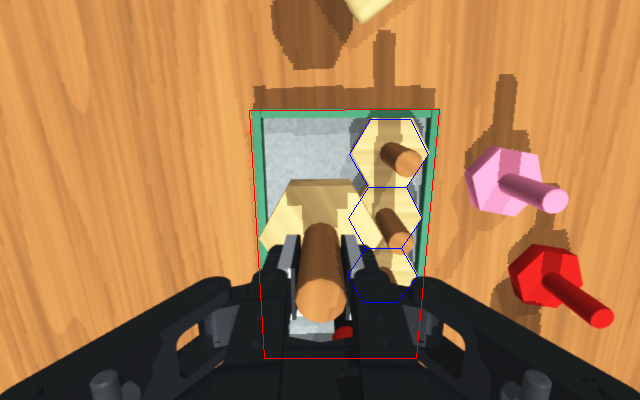

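```bash
python3 - <<'E'
import cv2
im=cv2.imread("pics/w7o.png"); im2=cv2.imread("pics/w7.png")
cv2.imwrite("pics/w7z.png",cv2.resize(cv2.hconcat([im[100:260,340:450],im2[100:260,340:450]]),None,fx=3.5,fy=3.5,interpolation=cv2.INTER_NEAREST))
E
```

View pics/w7z.png

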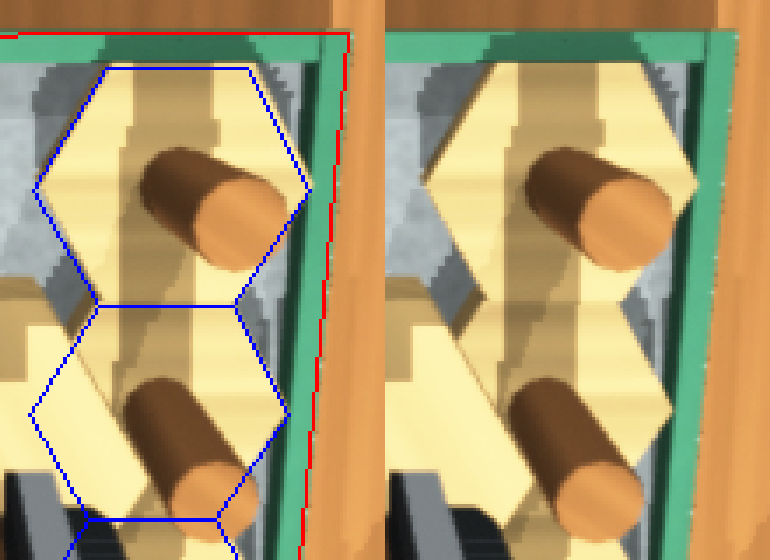

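Overlay and picture agree to about 1.5 mm: the real row sits some 1.5 mm towards +y. I correct for that and lower d, 10 mm in front of its notch.

Request:
{"method": "drive_tool", "body": {"deltas": [[[0,-2.3,40],0],[[0,-2.3,80],0],[[0,-2.3,105],0],[[0,-2.3,108],0],[[0,-2.3,108],0]]}}

```text
time: 12.4
position: [0.5561, 0.2396, 0.0794]
tcp_rot: [0.0, 1.0, -0.022, -0.0]
contact_force: [0.4, 0.1, 0.7]
opening: 0.0191
```

```bash
python3 - <<'E'
from h import *
im,C,s=snap("wrist","w8"); print(s["time"],s["position"],s["tcp_rot"],s["contact_force"])
im,C,s=snap("side","s8"); c=im[200:320,270:390]; cv2.imwrite("pics/s8c.png",cv2.resize(c,None,fx=5,fy=5,interpolation=cv2.INTER_CUBIC)[:,:,::-1])
E
```

```text
12.4 [0.55605286 0.23956828 0.07938229] [ 2.00461385e-04  9.99760046e-01 -2.18993189e-02 -4.78901930e-04] [0.36910441 0.0673958  0.68257635]
```

View pics/w8.png

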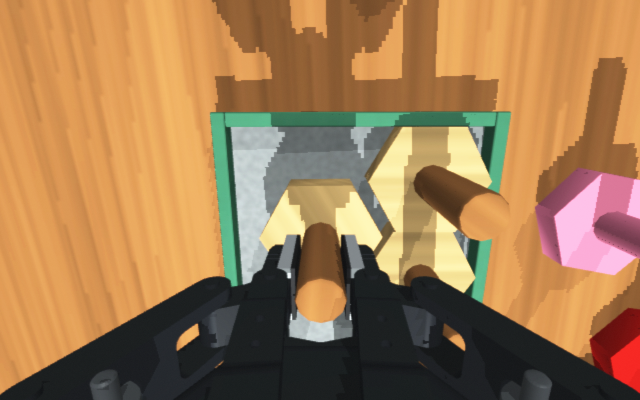

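View pics/s8c.png

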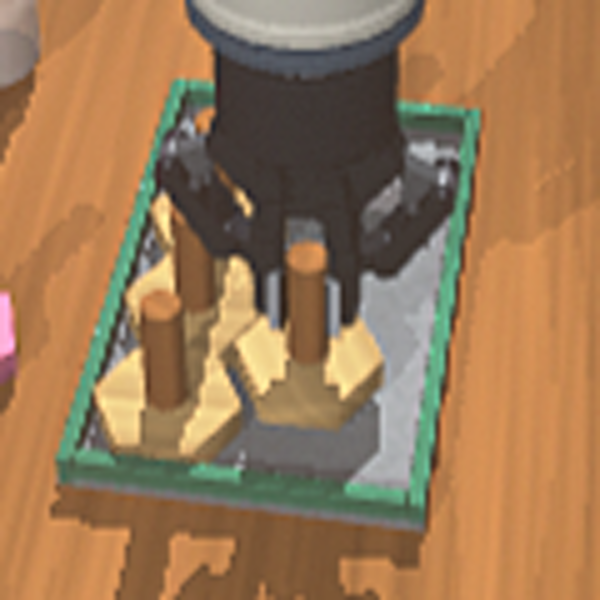

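Request:
{"method": "drive_tool", "body": {"deltas": [[[0,0,3],0],[[0,0,6],0],[[0,0,7.5],0],[[0,0,7.5],0]]}}

```text
time: 12.9
position: [0.5561, 0.2404, 0.0717]
tcp_rot: [0.0, 1.0, -0.021, -0.0]
contact_force: [-0.7, 0.3, -0.8]
opening: 0.0195
```

Request:
{"method": "drive_tool", "body": {"deltas": [[[2,0,0.5],0],[[4,0,0.5],0],[[6,0,0.5],0],[[6,0,0.5],0]]}}

```text
time: 13.3
position: [0.5627, 0.2402, 0.0714]
tcp_rot: [-0.0, 1.0, -0.022, 0.0]
contact_force: [0.4, 0.4, 1.8]
opening: 0.0191
```

Request:
{"method": "drive_tool", "body": {"deltas": [[[1,0,0],0],[[2,0,0],0],[[2,0,0],0]]}}

```text
time: 13.6
position: [0.5641, 0.2401, 0.0714]
tcp_rot: [0.0, 1.0, -0.021, -0.0]
contact_force: [-1.9, 0.0, 4.4]
opening: 0.0196
```

Request:
{"method": "drive_tool", "body": {"deltas": [[[1,0,0],0],[[1,0,0],0]]}}

```text
time: 13.8
position: [0.5645, 0.2401, 0.0715]
tcp_rot: [0.0, 1.0, -0.022, -0.001]
contact_force: [-5.5, 0.4, 9.5]
opening: 0.0192
```

Request:
{"method": "drive_tool", "body": {"deltas": [[[1,0,0],0],[[1,0,0],0]]}}

```text
time: 14.0
position: [0.5649, 0.24, 0.0715]
tcp_rot: [0.0, 1.0, -0.022, -0.001]
contact_force: [-9.3, 1.2, 12.4]
opening: 0.0197
```

Contact is symmetrical (fx -9 N, fy ≈ 1 N), so d is seated against both faces. I release partly and look.

Request:
{"method": "drive_tool", "body": {"deltas": [[[-0.5,0,0],0],[[-0.5,0,0],0],[[-0.5,0,0],0]], "fingers": -0.2}}

```text
time: 14.3
position: [0.5658, 0.24, 0.0712]
tcp_rot: [-0.0, 1.0, -0.022, 0.0]
contact_force: [0.7, -0.1, 0.1]
opening: 0.0346
```

```bash
python3 - <<'E'
from h import *
im,C,s=snap("wrist","w9"); print(s["time"],s["position"],s["opening"],s["contact_force"])
E
```

```text
14.3 [0.56583038 0.23995807 0.07120998] 0.034551702458996 [ 0.68708378 -0.14737958  0.13314469]
```

View pics/w9.png

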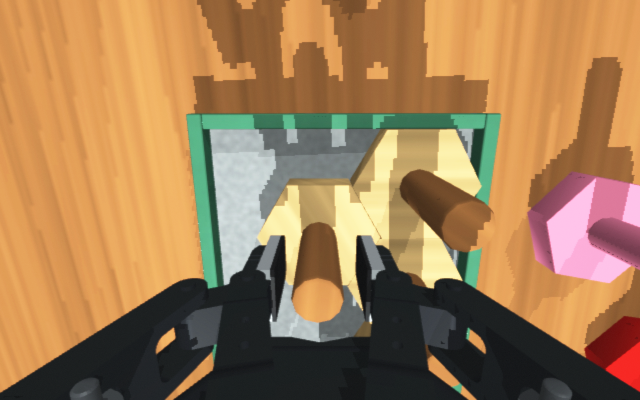

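d sits flush against a's face along (355-385, 180-235). I lift and go to e.

Request:
{"method": "drive_tool", "body": {"deltas": [[[0,0,-40],0],[[0,0,-80],0],[[0,0,-130],0],[[0,0,-150],0],[[0,0,-150],0]]}}

```text
time: 14.85
position: [0.5673, 0.2404, 0.2249]
tcp_rot: [-0.001, 1.0, -0.022, 0.003]
contact_force: [0.2, 0.7, -0.2]
opening: 0.0338
```

```bash
python3 - <<'E'
from h import *
im,C,s=snap("wrist","w10"); print(s["time"],s["position"])
T=robot.camera_model("top"); 
im,Ct,_=snap("top","top10")
for r in robot.tip_of("hook_d_mid","top"): print(np.round(r["location"]),round(r["conf"],2),w(r["location"],.04,Ct))
print(w((439,217),.018,Ct), w((442,215),.018,Ct))
cv2.imwrite("pics/top10c.png",cv2.resize(im[170:270,220:470],None,fx=3.1,fy=3.1,interpolation=cv2.INTER_CUBIC)[:,:,::-1])
E
```

```text
14.85 [0.56725978 0.24043586 0.22487939]
[408. 245.] 0.87 [ 0.45297538 -0.23493368  0.04      ]
[254. 210.] 0.5 [0.56717208 0.24081036 0.04      ]
[ 0.53764439 -0.33981125  0.018     ] [ 0.5438045  -0.34958745  0.018     ]
```

View pics/w10.png

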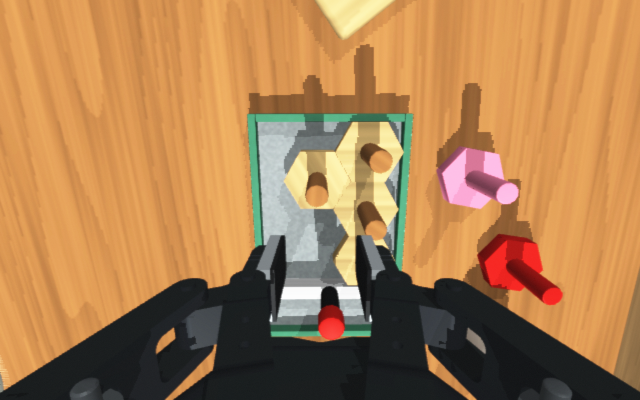

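View pics/top10c.png

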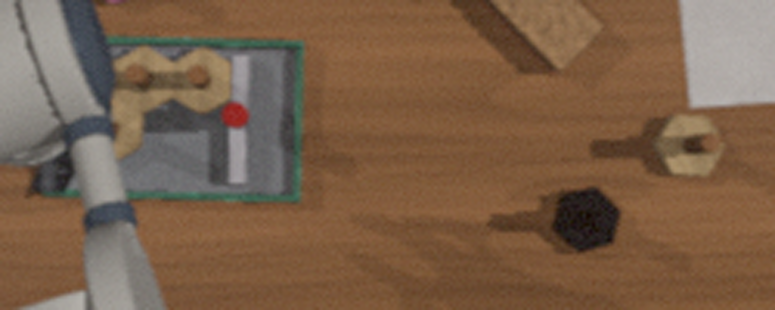

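Request:
{"method": "drive_tool", "body": {"deltas": [[[-6,561,10],0],[[-6,561,10],0],[[-6,561,10],0],[[-6,561,10],0],[[-6,561,10],0],[[-6,561,10],0],[[-6,561,10],0],[[-6,561,10],0]], "fingers": 1}}

```text
time: 15.8
position: [0.5431, -0.1612, 0.2126]
tcp_rot: [-0.0, 1.0, -0.022, -0.001]
contact_force: [-0.0, -0.6, -0.6]
opening: 0.0856
```

Request:
{"method": "drive_tool", "body": {"deltas": [[[1,159,0],0],[[1,159,0],0],[[1,159,0],0],[[1,159,0],0],[[1,159,0],0],[[1,159,0],0]]}}

```text
time: 16.4
position: [0.538, -0.3171, 0.213]
tcp_rot: [-0.001, 1.0, -0.021, -0.001]
contact_force: [0.0, 1.1, 0.3]
opening: 0.0858
```

```bash
python3 - <<'E'
from h import *
im,C,s=snap("wrist","w11"); print(s["time"],s["position"],s["tcp_rot"],np.round(s["qd"],3))
for r in robot.regions_of("hook_e_mid","wrist"):
    m=r["mask"]; print(r["conf"],np.round(r["location"]),m.sum())
    if abs(r["location"][0]-320)<80 and m.sum()>1500:
        v,e=fit_hook(m,C,.537,-.349); print(np.round(v,4),e)
        o=im[:,:,::-1].copy()
        for z in(0,.018):
            cv2.polylines(o,[np.array([pix(p,C) for p in hexpts(*v,z)]).round().astype(int)],True,(0,0,255) if z else (255,0,0),1)
        q=pix([v[0],v[1],.08],C); cv2.circle(o,tuple(q.round().astype(int)),2,(0,255,0),-1)
        cv2.imwrite("pics/fit11.png",o)
E
```

```text
16.4 [ 0.5379611  -0.31710799  0.2130152 ] [-7.86482291e-04  9.99768927e-01 -2.14640255e-02 -8.76856428e-04] [ 0.021 -0.014  0.005 -0.001  0.001 -0.   ]
0.56 [322. 210.] 2881
[ 0.5398 -0.3484  0.4628] 0.050182387733652134
```

View pics/fit11.png

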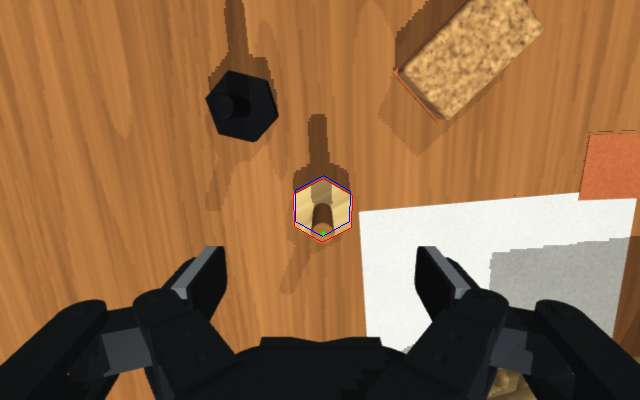

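```bash
python3 - <<'E'
import cv2
im=cv2.imread("pics/fit11.png"); im2=cv2.imread("pics/w11.png")
cv2.imwrite("pics/f11z.png",cv2.resize(cv2.hconcat([im[165:255,280:365],im2[165:255,280:365]]),None,fx=4.5,fy=4.5,interpolation=cv2.INTER_NEAREST))
E
```

```text
(no output)
```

View pics/f11z.png

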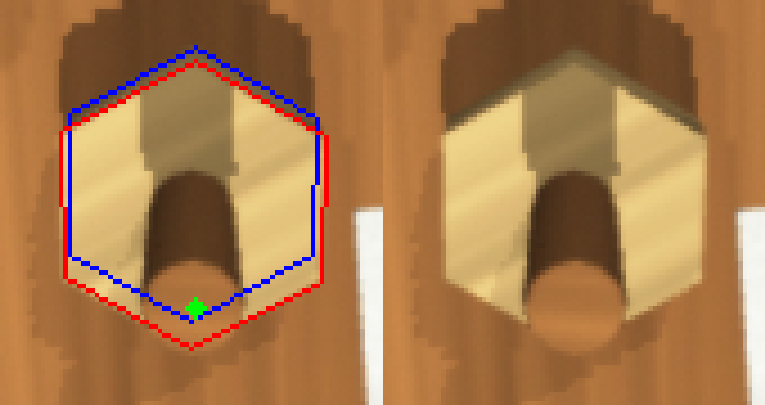

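The fit lies on e to within about 1 px; a slight x correction is needed. I move above it, turn and descend.

Request:
{"method": "drive_tool", "body": {"deltas": [[[2.7,31,30],-0.14],[[2.7,31,60],-0.28],[[2.7,31,68],-0.42],[[2.7,31,68],-0.508],[[2.7,31,68],-0.508]]}}

```text
time: 17.0
position: [0.5399, -0.3479, 0.1458]
tcp_rot: [-0.0, 0.973, 0.232, -0.0]
contact_force: [-0.1, 0.5, -0.4]
opening: 0.0855
```

Request:
{"method": "drive_tool", "body": {"deltas": [[[0,0,0],0]]}}

```text
time: 17.1
position: [0.5401, -0.3485, 0.1465]
tcp_rot: [0.0, 0.973, 0.23, 0.0]
contact_force: [0.8, -0.1, -0.5]
opening: 0.0854
```

Request:
{"method": "drive_tool", "body": {"deltas": [[[-0.5,0,40],0],[[-0.5,0,82],0],[[-0.5,0,82],0]]}}

```text
time: 17.4
position: [0.5372, -0.3474, 0.0601]
tcp_rot: [-0.003, 0.973, 0.23, -0.002]
contact_force: [-0.0, 1.5, 0.2]
opening: 0.0855
```

Request:
{"method": "drive_tool", "body": {"deltas": [[[0,0,0],0],[[0,0,0],0],[[0,0,0],0],[[0,0,0],0],[[0,0,0],0],[[0,0,0],0]], "fingers": -1, "squeeze": 30}}

```text
time: 18.0
position: [0.5398, -0.3499, 0.0653]
tcp_rot: [0.001, 0.973, 0.23, 0.001]
contact_force: [-1.3, 1.1, 8.7]
opening: 0.0194
```

Request:
{"method": "drive_tool", "body": {"deltas": [[[0,0,-40],0],[[0,0,-80],0],[[0,0,-125],0],[[0,0,-125],0]]}}

```text
time: 18.4
position: [0.5415, -0.3513, 0.1956]
tcp_rot: [0.004, 0.973, 0.23, 0.003]
contact_force: [0.7, -0.4, -1.5]
opening: 0.019
```

```bash
python3 - <<'E'
from h import *
im,C,s=snap("wrist","w12"); print(s["time"],s["position"],s["tcp_rot"],s["opening"])
E
```

```text
18.4 [ 0.54151177 -0.35128318  0.19561804] [0.00380056 0.97308287 0.23040464 0.00299768] 0.018964711686551877
```

View pics/w12.png

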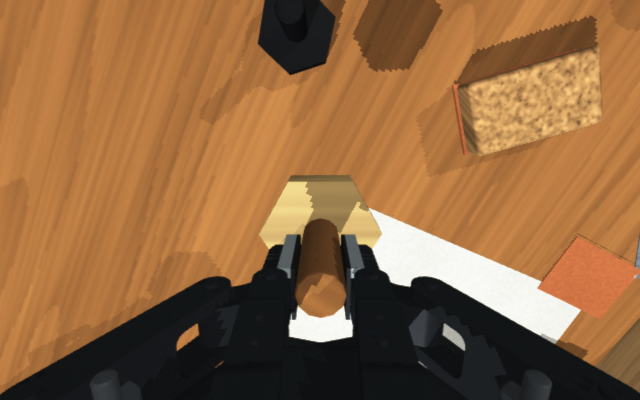

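e is held square like d; its dowel lies about 1.5 mm further toward +y in the jaws. I carry it over to the right-hand notch.

Request:
{"method": "drive_tool", "body": {"deltas": [[[248,-468,0],0.13],[[248,-468,0],0.26],[[248,-468,0],0.39],[[248,-468,0],0.509],[[248,-468,0],0.509],[[248,-468,0],0.509],[[248,-468,0],0.509],[[248,-468,0],0.509]]}}

```text
time: 19.25
position: [0.5474, 0.0523, 0.1883]
tcp_rot: [0.0, 1.0, -0.022, -0.001]
contact_force: [0.3, 0.3, -0.9]
opening: 0.0194
```

Request:
{"method": "drive_tool", "body": {"deltas": [[[0,-126,0],0],[[0,-126,0],0],[[0,-126,0],0],[[0,-126,0],0],[[0,-126,0],0]]}}

```text
time: 19.75
position: [0.5531, 0.1765, 0.1883]
tcp_rot: [0.0, 1.0, -0.021, -0.001]
contact_force: [-0.4, 0.1, -0.7]
opening: 0.0191
```

```bash
python3 - <<'E'
from h import *
im,C,s=snap("wrist","w13"); print(s["time"],s["position"],s["tcp_rot"],s["opening"])
E
```

```text
19.75 [0.55311531 0.17647557 0.18826784] [ 2.60521190e-04  9.99772128e-01 -2.13327082e-02 -7.34082288e-04] 0.01908713691241081
```

View pics/w13.png

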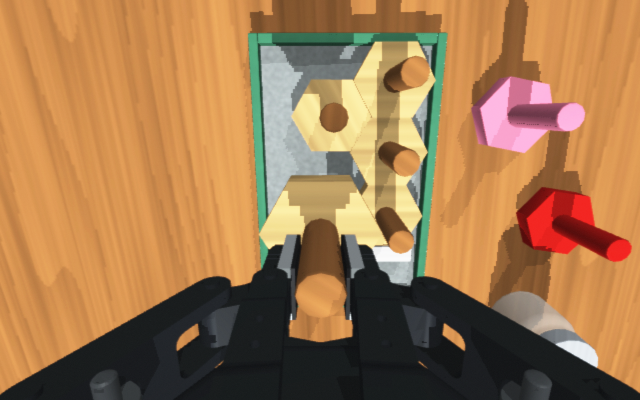

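Request:
{"method": "drive_tool", "body": {"deltas": [[[-1,0,40],0],[[-1,0,80],0],[[-1,0,105],0],[[-1,0,110],0],[[-1,0,110],0]]}}

```text
time: 20.3
position: [0.5526, 0.1753, 0.0789]
tcp_rot: [0.0, 1.0, -0.023, -0.001]
contact_force: [0.6, 0.2, -0.1]
opening: 0.0194
```

```bash
python3 - <<'E'
from h import *
im,C,s=snap("wrist","w14"); print(s["time"],s["position"],s["tcp_rot"],s["contact_force"])
cv2.imwrite("pics/w14c.png",cv2.resize(im[40:280,220:480],None,fx=2.4,fy=2.4)[:,:,::-1])
E
```

```text
20.3 [0.55256174 0.1752699  0.07886568] [ 1.95301817e-04  9.99743924e-01 -2.26170104e-02 -7.20900384e-04] [ 0.64108413  0.20118288 -0.09312722]
```

View pics/w14c.png

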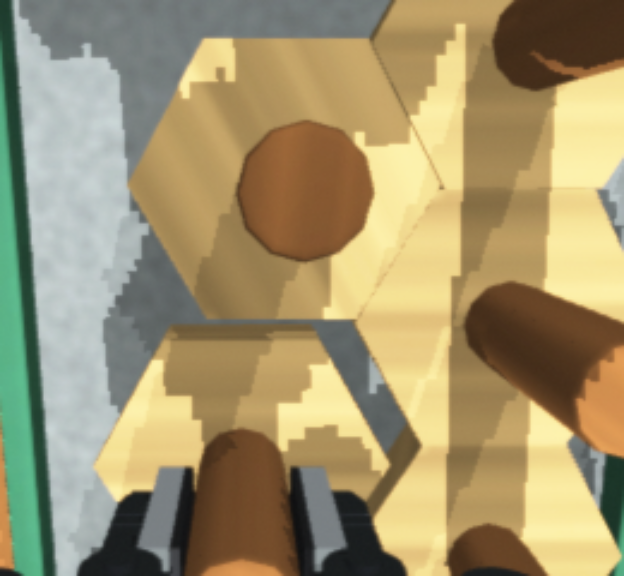

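```bash
python3 - <<'E'
from h import *
C=cam("wrist")
print(w((220+280/2.4,40+320/2.4),.024,C), w((220+250/2.4,40+336/2.4),.0316,C), w((220+250/2.4,40+325/2.4),.0136,C))
E
```

```text
[0.56516619 0.21016242 0.024     ] [0.55802101 0.2083163  0.0316    ] [0.55819665 0.20722315 0.0136    ]
```

The crop shows d flush with a and b. e's facing flat is about 2 mm short of d's flat (rows 328 and 320). I lower it to the floor, shift +1.5 mm in y, and slide in.

Request:
{"method": "drive_tool", "body": {"deltas": [[[0,-1,3],0],[[0,-1.5,6],0],[[0,-1.5,7.5],0],[[0,-1.5,7.5],0]]}}

```text
time: 20.75
position: [0.5528, 0.1778, 0.0718]
tcp_rot: [-0.0, 1.0, -0.022, 0.0]
contact_force: [-0.2, 1.0, -1.3]
opening: 0.0191
```

Request:
{"method": "drive_tool", "body": {"deltas": [[[2,0,0],0],[[4,0,0],0],[[6,0,0],0],[[6,0,0],0]]}}

```text
time: 21.15
position: [0.5592, 0.1775, 0.0717]
tcp_rot: [-0.0, 1.0, -0.022, 0.0]
contact_force: [0.1, -0.2, -1.3]
opening: 0.0193
```

Request:
{"method": "drive_tool", "body": {"deltas": [[[1,0,0],0],[[2,0,0],0],[[2,0,0],0]]}}

```text
time: 21.45
position: [0.5609, 0.1774, 0.0717]
tcp_rot: [-0.0, 1.0, -0.022, 0.0]
contact_force: [-0.7, 0.6, -0.8]
opening: 0.0188
```

Request:
{"method": "drive_tool", "body": {"deltas": [[[1,0,0.5],0],[[1,0,0.5],0]]}}

```text
time: 21.65
position: [0.5615, 0.1773, 0.0713]
tcp_rot: [0.0, 1.0, -0.022, -0.0]
contact_force: [-3.2, 0.3, 5.3]
opening: 0.0192
```

Request:
{"method": "drive_tool", "body": {"deltas": [[[1,0,0],0],[[1,0,0],0]]}}

```text
time: 21.85
position: [0.5625, 0.1773, 0.0714]
tcp_rot: [0.0, 1.0, -0.022, -0.0]
contact_force: [-3.7, 0.2, 5.7]
opening: 0.0189
```

Request:
{"method": "drive_tool", "body": {"deltas": [[[1,0,0],0],[[1,0,0],0]]}}

```text
time: 22.05
position: [0.5635, 0.1772, 0.0713]
tcp_rot: [0.0, 1.0, -0.022, -0.0]
contact_force: [-4.2, -0.1, 6.4]
opening: 0.0191
```

```bash
python3 - <<'E'
from h import *
im,C,s=snap("wrist","w15"); print(s["time"],s["position"],s["tcp_rot"],s["contact_force"])
cv2.imwrite("pics/w15c.png",cv2.resize(im[40:280,220:480],None,fx=2.4,fy=2.4)[:,:,::-1])
E
```

```text
22.05 [0.56349168 0.1772383  0.07133395] [ 2.43731444e-05  9.99758052e-01 -2.19941041e-02 -3.09946523e-04] [-4.22156783 -0.0566672   6.3934892 ]
```

View pics/w15c.png

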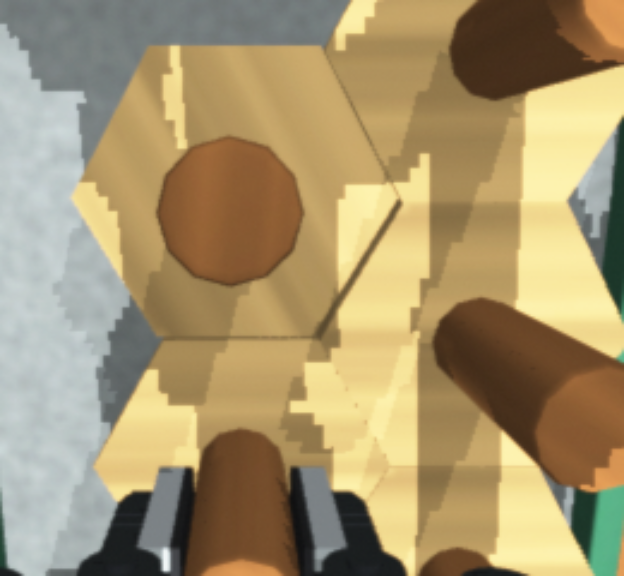

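Pushing e slid b back a little (the row had slack to the back wall), which opened a thin gap between d and b at (400,205)-(320,335) in the crop. I push e on until the row meets the wall, then re-seat d.

Request:
{"method": "drive_tool", "body": {"deltas": [[[0.7,0,0],0],[[0.7,0,0],0]]}}

```text
time: 22.3
position: [0.564, 0.1772, 0.0714]
tcp_rot: [0.0, 1.0, -0.022, -0.0]
contact_force: [-4.8, -0.0, 7.4]
opening: 0.0192
```

Request:
{"method": "drive_tool", "body": {"deltas": [[[0.7,0,0],0],[[0.7,0,0],0]]}}

```text
time: 22.5
position: [0.5642, 0.1772, 0.0714]
tcp_rot: [0.0, 1.0, -0.022, -0.001]
contact_force: [-7.7, 0.5, 10.2]
opening: 0.0192
```

Request:
{"method": "drive_tool", "body": {"deltas": [[[0,0,0],0],[[0,0,0],0],[[0,0,0],0]], "fingers": -0.2}}

```text
time: 22.8
position: [0.5654, 0.1772, 0.0712]
tcp_rot: [-0.0, 1.0, -0.022, 0.0]
contact_force: [0.2, -0.1, 0.2]
opening: 0.0342
```

Request:
{"method": "drive_tool", "body": {"deltas": [[[0,0,-40],0],[[0,0,-75],0],[[0,0,-75],0]]}}

```text
time: 23.1
position: [0.5675, 0.1777, 0.1504]
tcp_rot: [-0.001, 1.0, -0.022, 0.003]
contact_force: [0.4, -0.8, 0.5]
opening: 0.034
```

```bash
python3 - <<'E'
from h import *
im,C,s=snap("wrist","w16"); print(s["time"],s["position"],s["tcp_rot"],s["contact_force"],s["opening"])
cv2.imwrite("pics/w16c.png",cv2.resize(im[20:280,220:480],None,fx=2.3,fy=2.3)[:,:,::-1])
E
```

```text
23.1 [0.56746893 0.17768323 0.15040149] [-7.61627559e-04  9.99752657e-01 -2.19773557e-02  3.32285531e-03] [ 0.3742081  -0.80494815  0.49200443] 0.03399857036870593
```

View pics/w16c.png

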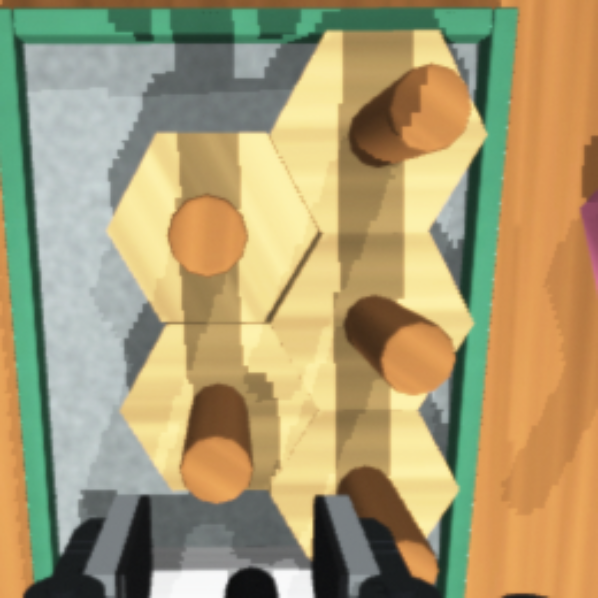

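a looks to be still off the back wall by the 1-2 mm of slack, which keeps d out. I regrip d and push it (and a) home.

Request:
{"method": "drive_tool", "body": {"deltas": [[[0,-30,0],0],[[0,-61,0],0],[[0,-61,0],0],[[0,-61,0],0]]}}

```text
time: 23.55
position: [0.5673, 0.2384, 0.1451]
tcp_rot: [0.0, 1.0, -0.021, -0.001]
contact_force: [-0.2, -0.4, -0.3]
opening: 0.034
```

Request:
{"method": "drive_tool", "body": {"deltas": [[[0,0,0],0]]}}

```text
time: 23.65
position: [0.5675, 0.2375, 0.1455]
tcp_rot: [0.0, 1.0, -0.022, -0.001]
contact_force: [-1.0, -0.6, -0.2]
opening: 0.0344
```

Request:
{"method": "drive_tool", "body": {"deltas": [[[0,-1,35],0],[[0,-1,65],0],[[0,-1,74],0],[[0,-1,74],0]]}}

```text
time: 24.05
position: [0.5673, 0.2383, 0.0712]
tcp_rot: [0.0, 1.0, -0.022, -0.001]
contact_force: [0.6, 0.3, -0.6]
opening: 0.0339
```

Request:
{"method": "drive_tool", "body": {"deltas": [[[0,0,0],0],[[0,0,0],0],[[0,0,0],0],[[0,0,0],0]], "fingers": -1, "squeeze": 25}}

```text
time: 24.45
position: [0.5674, 0.239, 0.0734]
tcp_rot: [0.0, 1.0, -0.022, -0.0]
contact_force: [-5.2, -0.7, -0.9]
opening: 0.0192
```

```bash
python3 - <<'E'
from h import *
im,C,s=snap("wrist","w17"); print(s["time"],s["position"],s["tcp_rot"],s["contact_force"],s["opening"])
cv2.imwrite("pics/w17c.png",cv2.resize(im[60:290,220:500],None,fx=2.4,fy=2.4)[:,:,::-1])
E
```

```text
24.45 [0.56742007 0.23898501 0.07337413] [ 2.25984465e-05  9.99756931e-01 -2.20454843e-02 -2.75455048e-04] [-5.18368264 -0.68518252 -0.94222463] 0.01924910945893167
```

View pics/w17c.png

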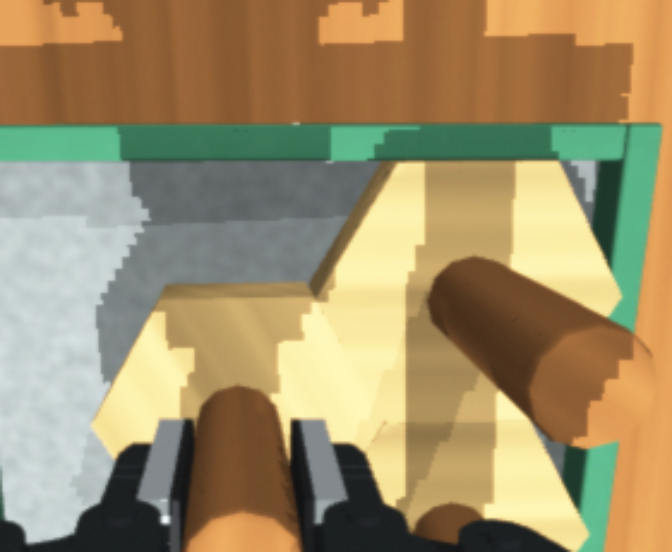

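Request:
{"method": "drive_tool", "body": {"deltas": [[[0.7,0,0],0],[[0.7,0,0],0]]}}

```text
time: 24.7
position: [0.5676, 0.2389, 0.0733]
tcp_rot: [0.0, 1.0, -0.022, -0.001]
contact_force: [-7.0, 0.0, -0.1]
opening: 0.0195
```

Request:
{"method": "drive_tool", "body": {"deltas": [[[0.7,0,0],0],[[0.7,0,0],0]]}}

```text
time: 24.9
position: [0.5678, 0.2388, 0.0732]
tcp_rot: [0.0, 1.0, -0.022, -0.001]
contact_force: [-10.0, 0.2, 1.2]
opening: 0.0195
```

Request:
{"method": "drive_tool", "body": {"deltas": [[[0,0,0],0],[[0,0,0],0],[[0,0,0],0]], "fingers": -0.2}}

```text
time: 25.2
position: [0.57, 0.2392, 0.0731]
tcp_rot: [-0.0, 1.0, -0.022, 0.001]
contact_force: [0.2, -0.3, 0.6]
opening: 0.0344
```

Request:
{"method": "drive_tool", "body": {"deltas": [[[0,-10,-40],0],[[0,-40,-70],0],[[0,-60,-75],0],[[0,-60,-75],0]]}}

```text
time: 25.6
position: [0.5729, 0.3015, 0.1492]
tcp_rot: [-0.001, 1.0, -0.021, 0.002]
contact_force: [0.7, -0.7, -0.2]
opening: 0.0342
```

```bash
python3 - <<'E'
from h import *
im,C,s=snap("wrist","w18"); print(s["time"],s["position"],s["tcp_rot"],s["contact_force"],s["opening"])
cv2.imwrite("pics/w18.png",im[:,:,::-1])
E
```

```text
25.6 [0.57292461 0.30153472 0.14921057] [-0.00103598  0.99977496 -0.02110168  0.00191835] [ 0.68148104 -0.72844703 -0.24142598] 0.034234369747978464
```

View pics/w18.png

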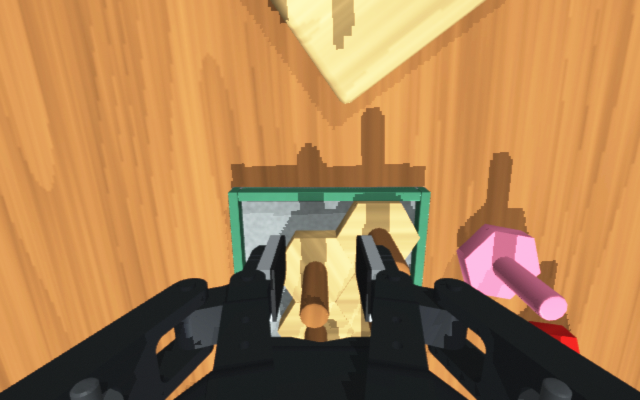

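Request:
{"method": "drive_tool", "body": {"deltas": [[[-10,150,-30],0],[[-10,150,-30],0],[[-10,150,-30],0],[[-10,150,-30],0],[[-10,150,-30],0]]}}

```text
time: 26.15
position: [0.5552, 0.1478, 0.1772]
tcp_rot: [0.0, 1.0, -0.023, -0.0]
contact_force: [0.8, 0.8, -0.0]
opening: 0.0344
```

```bash
python3 - <<'E'
from h import *
im,C,s=snap("wrist","w19"); print(s["time"],s["position"],s["tcp_rot"],s["contact_force"],s["opening"])
cv2.imwrite("pics/w19c.png",cv2.resize(im[0:240,210:450],None,fx=2.5,fy=2.5)[:,:,::-1])
E
```

```text
26.15 [0.55522169 0.14776177 0.17715043] [ 6.98114183e-05  9.99725162e-01 -2.34429179e-02 -1.57588037e-04] [ 0.7937678   0.8078655  -0.00228675] 0.03435318785106368
```

View pics/w19c.png

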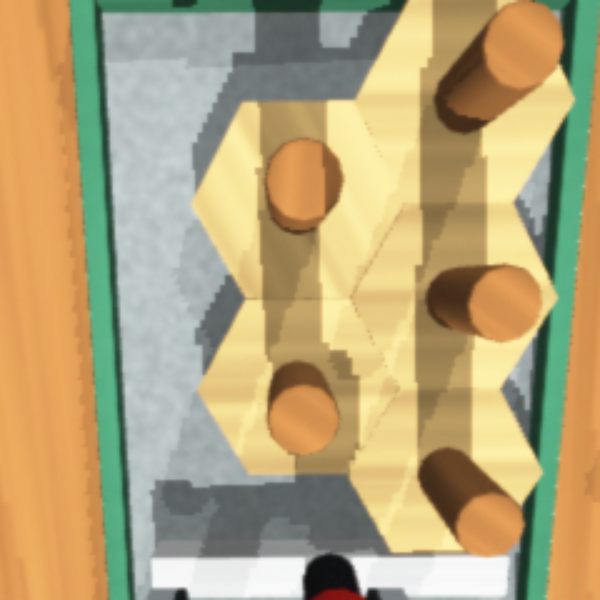

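All five bases meet with no visible gaps. One last snugging of the keeper: I go back to the knob.

Request:
{"method": "drive_tool", "body": {"deltas": [[[19,37.5,30],0],[[19,37.5,37],0],[[19,37.5,37],0],[[19,37.5,37],0]], "fingers": 0.3}}

```text
time: 26.6
position: [0.5724, 0.1124, 0.14]
tcp_rot: [-0.0, 1.0, -0.022, -0.0]
contact_force: [-0.2, -0.5, 0.2]
opening: 0.056
```

```bash
python3 - <<'E'
from h import *
im,C,s=snap("wrist","w20"); print(s["time"],s["position"],s["tcp_rot"],s["opening"])
for r in robot.tip_of("keeper_knob","wrist"): print(round(r["conf"],2),np.round(r["location"],1),np.round(w(r["location"],.0775,C),4))
E
```

```text
26.6 [0.57244279 0.11240886 0.1400295 ] [-6.69326046e-05  9.99767163e-01 -2.15745188e-02 -3.94132079e-04] 0.05598244714964177
0.97 [320.5 232. ] [0.5737 0.1099 0.0775]
```

View pics/w20.png

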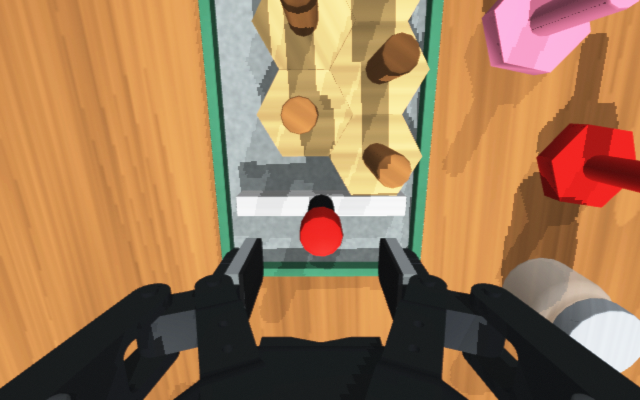

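Request:
{"method": "drive_tool", "body": {"deltas": [[[0.5,1.5,30],0],[[0.5,1.5,56],0],[[0.5,1.5,56],0]]}}

```text
time: 27.0
position: [0.5716, 0.1104, 0.0823]
tcp_rot: [0.0, 1.0, -0.022, -0.002]
contact_force: [-0.3, -0.2, 0.6]
opening: 0.0557
```

Request:
{"method": "drive_tool", "body": {"deltas": [[[0,0,0],0],[[0,0,0],0],[[0,0,0],0],[[0,0,0],0],[[0,0,0],0]], "fingers": -1, "squeeze": 40}}

```text
time: 27.5
position: [0.5726, 0.1102, 0.0857]
tcp_rot: [-0.0, 1.0, -0.022, -0.0]
contact_force: [-7.4, 2.1, 8.0]
opening: 0.0247
```

Request:
{"method": "drive_tool", "body": {"deltas": [[[0,-0.5,0],0],[[0,-0.5,0],0]]}}

```text
time: 27.7
position: [0.5727, 0.1103, 0.0857]
tcp_rot: [0.0, 1.0, -0.022, -0.0]
contact_force: [-8.5, -2.3, 6.8]
opening: 0.0248
```

Request:
{"method": "drive_tool", "body": {"deltas": [[[0,-0.5,0],0],[[0,-0.5,0],0]]}}

```text
time: 27.9
position: [0.5727, 0.1105, 0.0857]
tcp_rot: [0.0, 1.0, -0.022, -0.0]
contact_force: [-7.7, -5.9, 7.6]
opening: 0.0245
```

Request:
{"method": "drive_tool", "body": {"deltas": [[[0,-0.5,0],0],[[0,-0.5,0],0]]}}

```text
time: 28.1
position: [0.5727, 0.1105, 0.0857]
tcp_rot: [0.001, 1.0, -0.022, -0.0]
contact_force: [-8.9, -9.6, 7.8]
opening: 0.0247
```

Request:
{"method": "drive_tool", "body": {"deltas": [[[0,-0.7,0],0],[[0,-0.7,0],0]]}}

```text
time: 28.3
position: [0.5727, 0.1107, 0.0857]
tcp_rot: [0.001, 1.0, -0.022, -0.0]
contact_force: [-8.1, -16.2, 9.0]
opening: 0.0244
```

Request:
{"method": "drive_tool", "body": {"deltas": [[[0,1,0],0],[[0,1.4,0],0],[[0,1.4,0],0]]}}

```text
time: 28.6
position: [0.5727, 0.1104, 0.0857]
tcp_rot: [0.0, 1.0, -0.022, -0.0]
contact_force: [-8.1, -2.5, 7.4]
opening: 0.0249
```

Request:
{"method": "drive_tool", "body": {"deltas": [[[0,0,0],0],[[0,0,0],0],[[0,0,0],0],[[0,0,-30],0],[[0,20,-70],0],[[0,20,-115],0],[[0,20,-115],0]], "fingers": 0.3}}

```text
time: 29.3
position: [0.5751, 0.0904, 0.205]
tcp_rot: [-0.0, 1.0, -0.022, 0.005]
contact_force: [0.3, 0.5, -0.7]
opening: 0.0557
```

```bash
python3 - <<'E'
from h import *
im,C,s=snap("wrist","w21"); print(s["time"],s["position"],s["opening"],s["contact_force"])
cv2.imwrite("pics/w21c.png",cv2.resize(im[0:270,190:460],None,fx=2.2,fy=2.2)[:,:,::-1])
im,C,s=snap("side","s21"); c=im[190:320,250:390]; cv2.imwrite("pics/s21c.png",cv2.resize(c,None,fx=4.5,fy=4.5,interpolation=cv2.INTER_CUBIC)[:,:,::-1])
E
```

```text
29.3 [0.57506513 0.0904188  0.20499058] 0.05571339632470651 [ 0.29868877  0.52737762 -0.66512749]
```

View pics/w21c.png

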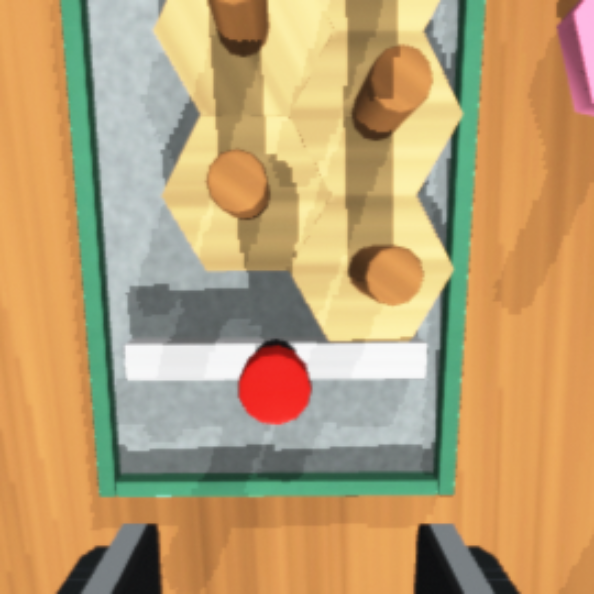

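View pics/s21c.png

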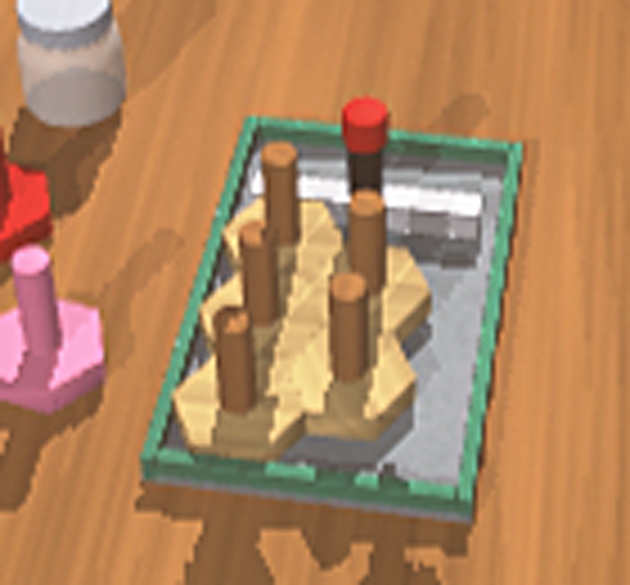

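The bar is flush with c (crop row 342). I take one overall check of all the seams.

Request:
{"method": "drive_tool", "body": {"deltas": [[[-16,-55,0],0],[[-16,-55,0],0],[[-16,-55,0],0],[[-16,-55,0],0]]}}

```text
time: 29.8
position: [0.5585, 0.1459, 0.1984]
tcp_rot: [0.0, 1.0, -0.022, -0.001]
contact_force: [0.5, 0.6, 1.1]
opening: 0.0554
```

```bash
python3 - <<'E'
from h import *
im,C,s=snap("wrist","w22"); print(s["time"],s["position"],s["contact_force"])
cv2.imwrite("pics/w22c.png",cv2.resize(im[20:240,215:445],None,fx=2.6,fy=2.6,interpolation=cv2.INTER_CUBIC)[:,:,::-1])
E
```

```text
29.8 [0.55850342 0.14594182 0.19839468] [0.53055028 0.6016463  1.07459192]
```

View pics/w22c.png

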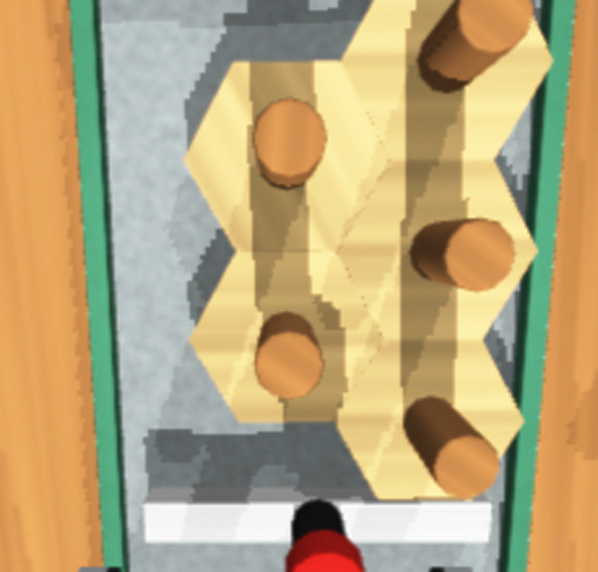

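```bash
python3 -c "
from rig import robot
print(robot.hand_in()); print(robot.observe()['time'])"
```

```text
the job is handed in; nothing more can be done
None
the job is handed in; nothing more can be done
```

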